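# Shake the chopstick rest out of the slotted box into the bowl

### The arm

A 6-joint arm with a two-finger parallel gripper is mounted at the origin on the work surface. World frame = base frame: x ahead of the robot, y to its left, z up, the work surface at z = 0. Lengths are in m, angles in degrees, forces in N, time in s.
With the tool pointing down it reaches from about 0.25 to 0.725 m from the base axis. Payload 9.7 kg.
Tool frame: the origin (TCP) lies midway between the tips of the shut fingers; the grasp point (between the pads) lies 19 mm behind it (bot.pinch_z is the distance from the TCP to the grasp point, in m); z points along the fingers, x is the direction in which the jaws open and shut, and the axes are right-handed (so a half turn about z gives the same grasp; the last joint's range is limited). The gripper opens to 85 mm and grips with 20 to 120 N. Pads are 22 mm wide; open, the fingers measure 114 mm over their backs; the gripper's body (76 mm by 85 mm) begins 54 mm behind the grasp point. The pads swing forward as they close: fully open they stand 13 mm farther back than shut.
Start: joints at [71.219, 4.979, 10.078, 95.1, 0, 90], TCP at [0.177, 0.521, 0.231] pointing down, gripper open.
Joint ranges: [-179.16, 179.16], [-48.56, 103.87], [-65.8, 70.77], [-126.05, 130.52], [-82.76, 87.17], [-180, 180]. Speed limits (degrees/s): [127.2, 127.2, 147.25, 180, 180, 180].

### API

Orientations are given as [roll, pitch, yaw] about the fixed x, y, z axes, in that order (R = Rz(yaw) Ry(pitch) Rx(roll)).
In Python, from workcell import bot gives the robot as it stands. The module is installed in compiled form; this text tells all that it offers.
- The arm moves only by the shell command python3 -m pendant 'ROWS' [FORCE]. ROWS is JSON, a list of rows, each a list of 7 numbers: the shift along the tool's x, y, z scaled (see below), then the turn, a rotation vector about the tool's x, y, z scaled (see below), then the closure, from 0 (fully open) to 1 (shut). In form: [[tx, ty, tz, wx, wy, wz, jaw], ...]. A call has 1 to 12 rows; each row shifts and turns the pose as measured when the row begins, along the tool's axes as they then stand; what a row does not reach is not made up. The controller multiplies each number of a shift by 0.25 m and each number of a turn by pi rad. A row lasts 1/10 s, in which the tool goes at most 50 mm and 8.59 degrees, less where a joint would pass 70% of its speed; a pose out of reach is approached as far as the arm can. A call with a number of a shift or a turn outside -1 to 1 is refused whole. A call with a gripper value outside its range is refused whole. The fingers move at their own pace and stop on an object; FORCE is the grip in N (left out, the last holds). Time passes only in rows, so rows that do not move let the fingers close. It gives the time, the measured TCP pose, the force and the opening at its end, in the units of the state.
- bot.get_obs(): the state, without advancing time (a new reading comes with each control period).
- bot.camera(name): name is "scene" or "side" or "wrist"; returns the picture (480x640x3 uint8, red, green, blue); there is no depth.
- bot.calibration(name): a dict with "intrinsics" (3x3 intrinsics, pixels), "xyz" and "attitude" of the camera in the world. Camera axes: x right, y up, looking along -z (the intrinsics and any distortion apply to the point x, -y, -z); pixel columns grow to the right and rows downward; lengths in m; the calibration is good to about 2 mm. The wrist camera is an equidistant fisheye: a pixel r from the principal point sees the ray r / f radians off the axis. A picture is of the moment at which its call begins: read the wrist's pose just before it. calibration takes no time and is no camera call; for the wrist camera it gives the pose at the moment of the call.
- bot.job_done(): hands the job in, once; it reports no verdict.
The state is a dict: "time": time; "q": joint angles; "qd": joint speeds; "joint_efforts": joint torques, N m; "ee_pos": TCP position; "tcp_rot": TCP orientation; "wrist_force": force on the tool from outside, world axes, zero at the start; "torque": the same for the moment, N m; "opening": finger opening in m.
Only numpy, scipy, OpenCV 4.12 (cv2) and the standard library are available. Lean on these libraries where they do the work, as an engineer would, in place of code of your own. Each camera call takes 0.05 s, during which the arm holds its last target.

### The job

A wooden chopstick rest is shut inside the frosted box that stands slot-down on the rubber mat. Lift the box by its handle with the rest still inside, hold it over the ceramic bowl, tip it well over towards its slot side and shake it until the rest falls out through the slot into the bowl, then stand the box upright on the middle of its mat again and let go. Leave the bowl and everything else on the counter where it is.

Things in the scene. Friction and masses are not known exactly. Their poses are not given: they have to be found in the camera images.
- shaker: frosted plastic box, 68 mm (its x) by 102 mm (y) by 56 mm high, walls 3 mm, 220 g, roofed, white handle above, slot in the underside. Origin: centre of its underside, z up. It starts on the mat, its -x (slot) side roughly towards the robot. Inside, 62 by 96 mm; the floor slopes 15 degrees from 13 mm high at the slot (x -7 mm) down to 3 mm at the +x wall, where the loose rest lies
- shaker_handle (a point): middle of the handle bar, 93 mm above the box's underside, axes as the box. The bar runs along y over the box's centre: 24 mm thick (x), 98 mm long (y), 18 mm high (84 to 102 mm above the underside), on two end posts 12 mm wide at y = +-43 mm; 28 mm are open between bar and roof
- shaker_slot (a point): middle of the slot in the plane of the underside, 19 mm to -x of the box's centre, axes as the box. The slot is 24 mm (x -31 to -7 mm) by 82 mm (y within +-41 mm), along the inner face of the -x wall. The rest stays in while the box is level; it comes out when the box is tipped -x side down by 30 to 45 degrees and shaken
- rest: the chopstick rest: a dark wooden bar 70 mm (its y) by 15 mm (x) by 12 mm (z), 20 g, loose inside the shaker; origin at the centre of its underside
- bowl: white ceramic bowl, rim 150 mm across, 55 mm high, wall 5 mm, 450 g, loose on the counter; origin at the centre of its underside, z up
- mat: fixed dark rubber mat, 200 mm (x) by 190 mm (y), 6 mm thick, flat; origin at the centre of its underside on the counter
- glass_bottle: bystander: tall glass bottle, 72 mm across, 270 mm high; origin at the centre of its underside
- cap0: bystander: yellow bottle cap, 60 mm across, 24 mm high, on the counter; origin at the centre of its underside
- cap1: bystander: the other yellow bottle cap, same size
- formula_dispenser: bystander: push-button formula dispenser, 130 by 120 mm, 255 mm high; origin at the centre of its underside
Mind the look-alikes: they are no part of the job. Leave any pink look-alike of the shaker alone.

How it is judged:
By the outcome, as a careful person would: the job done as asked, in the order asked, and still so for the second after the job is handed in, with the robot touching nothing.
It also fails if it takes over 54 s, if anything falls off the work surface, if the arm or the gripper's body presses on something with over 40 N, if the wrist force passes 120 N, or if a joint passes its speed limit or range.

## Working session

There is one attempt and no reset: what is moved stays moved. The work goes in short steps, Python scripts to look and compute and a shell command to move; the robot and the scene stay as the last step left them, time stands still between calls to the robot, and variables do not carry over. Pictures are saved under pics/ and viewed, and the job is handed in when it is done.

```bash
mkdir -p pics; ls; cat > h.py <<'E'
import numpy as np,cv2
from workcell import bot
from scipy.spatial.transform import Rotation as R
def snap(n,fn):
    c=bot.calibration(n); im=bot.camera(n); cv2.imwrite('pics/'+fn,im[:,:,::-1]); np.save('pics/'+fn+'.npy',im); return im,c
E
python3 - <<'E'
from h import *
print(bot.get_obs(), bot.pinch_z)
for n in['scene','side','wrist']:
    im,c=snap(n,n+'0.png'); print(n,c)
E
```

```text
pics
{'time': 0.0, 'q': array([ 7.12170211e+01,  5.01114849e+00,  1.00351298e+01,  9.50980641e+01,
       -9.42905316e-04,  9.00010296e+01]), 'qd': array([-0.02803527,  0.01558785, -0.01989549,  0.00120871,  0.05121047,
        0.11492872]), 'joint_efforts': array([-1.69666869e-04, -5.20388567e+01,  4.64805114e+01,  1.63569627e-02,
        1.37831626e-05,  6.21069532e-06]), 'ee_pos': array([0.17702697, 0.52050556, 0.23058864]), 'tcp_rot': array([1.79999056e+02, 7.40827356e-02, 7.12159916e+01]), 'wrist_force': array([-0.78599295, -0.55339322,  0.80543444]), 'torque': array([0.01011585, 0.00919738, 0.00038283]), 'opening': 0.08578061090591511} 0.0187
scene {'intrinsics': array([[512.60704953,   0.        , 313.60340142],
       [  0.        , 512.60704953, 239.7993417 ],
       [  0.        ,   0.        ,   1.        ]]), 'xyz': array([1.27296971, 0.42237997, 0.90084672]), 'attitude': array([ 46.98661314,   0.13666105, 120.37378503])}
side {'intrinsics': array([[454.3642657 ,   0.        , 325.71493142],
       [  0.        , 454.3642657 , 236.35523474],
       [  0.        ,   0.        ,   1.        ]]), 'xyz': array([ 0.40877781, -0.69829559,  0.76616482]), 'attitude': array([45.26178729, -1.06385192, -9.58392032])}
wrist {'intrinsics': array([[371.64829954,   0.        , 320.1889501 ],
       [  0.        , 371.64829954, 241.48883589],
       [  0.        ,   0.        ,   1.        ]]), 'xyz': array([0.10601834, 0.5444591 , 0.37271248]), 'attitude': array([-1.71852966e+01,  4.45264406e-02,  7.12005988e+01])}
```

View pics/scene0.png

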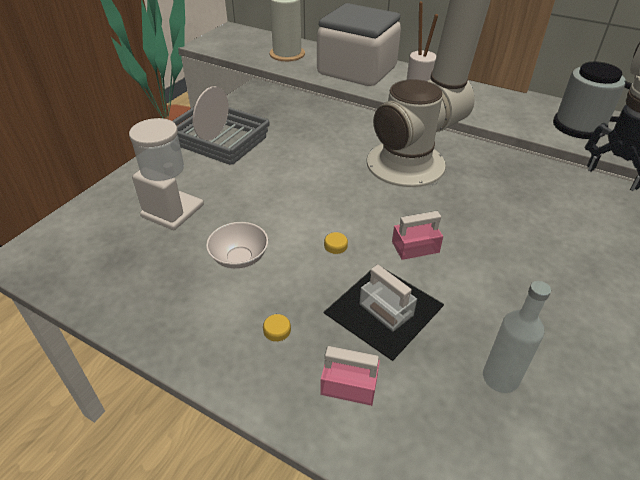

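View pics/side0.png

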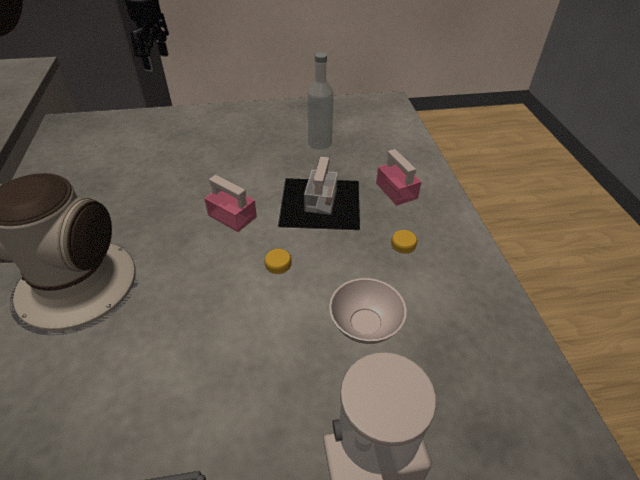

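View pics/wrist0.png

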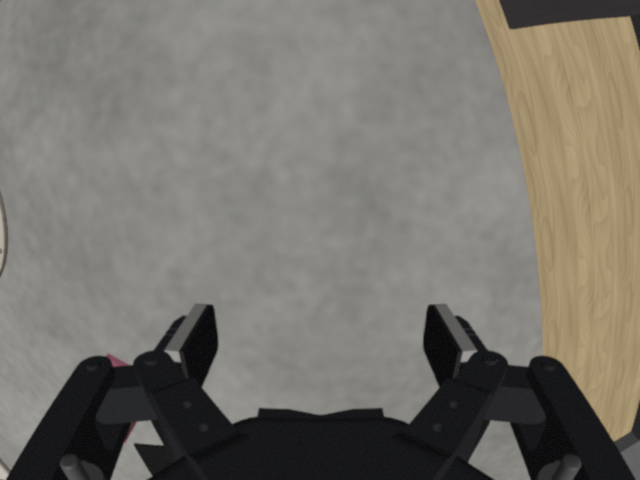

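The scene view shows the mat at about (385,310) with the frosted box on it, the bowl at (237,245), the caps at (336,242) and (277,327), and pink look-alikes at (417,237) and (350,377). The side view shows the mat at (320,205) and the bowl at (368,310). I'll zoom in on the box and bowl next.

```bash
python3 - <<'E'
from h import *
a=cv2.imread('pics/scene0.png')[255:365,320:450]; b=cv2.imread('pics/side0.png')[140:240,270:370]
A=cv2.resize(a,(390*2//2*1,330)); 
A=cv2.resize(a,None,fx=5,fy=5,interpolation=cv2.INTER_CUBIC); B=cv2.resize(b,None,fx=5,fy=5,interpolation=cv2.INTER_CUBIC)
cv2.imwrite('pics/zs.png',A);cv2.imwrite('pics/zd.png',B)
for n in['scene','side']:
    im=np.load(f'pics/{n}0.png.npy'); 
    m=(im.max(2)<45).astype(np.uint8)
    r=(slice(255,365),slice(315,450)) if n=='scene' else (slice(170,235),slice(270,370))
    k=np.zeros_like(m);k[r]=m[r]
    cs,_=cv2.findContours(k,0,2);c=max(cs,key=cv2.contourArea)
    print(n,cv2.contourArea(c),cv2.approxPolyDP(cv2.convexHull(c),4,True).reshape(-1,2).tolist())
E
```

```text
scene 3282.5 [[369, 272], [394, 275], [443, 304], [392, 360], [324, 312]]
side 2576.5 [[286, 179], [357, 181], [359, 228], [279, 226]]
```

View pics/zs.png

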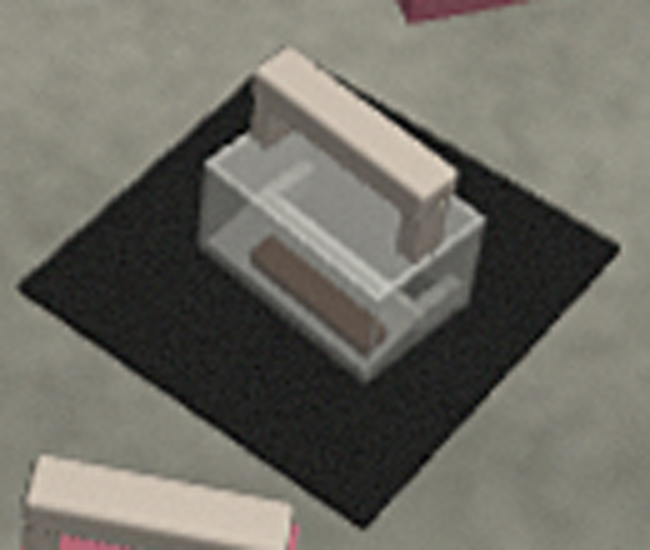

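View pics/zd.png

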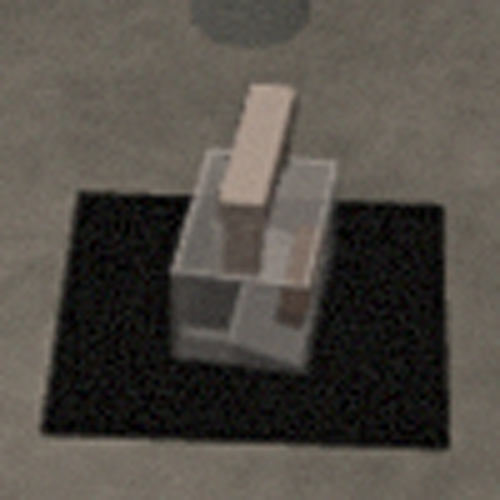

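```bash
cat >> h.py <<'E'
def rays(c,px):
    px=np.atleast_2d(np.array(px,float));K=c['intrinsics']
    d=np.c_[(px[:,0]-K[0,2])/K[0,0],-(px[:,1]-K[1,2])/K[1,1],-np.ones(len(px))]
    return d@R.from_euler('xyz',c['attitude'],degrees=True).as_matrix().T
def onz(c,px,z):
    d=rays(c,px); return c['xyz']+d*((z-c['xyz'][2])/d[:,2])[:,None]
def tri(c1,p1,c2,p2):
    out=[]
    for a,b in zip(rays(c1,p1),rays(c2,p2)):
        s,t=np.linalg.lstsq(np.c_[a,-b],c2['xyz']-c1['xyz'],rcond=None)[0]
        P,Q=c1['xyz']+s*a,c2['xyz']+t*b; out.append(np.r_[(P+Q)/2,np.linalg.norm(P-Q)])
    return np.array(out)
def circ(p):
    A=np.c_[2*p[:,:2],np.ones(len(p))];s=np.linalg.lstsq(A,(p[:,:2]**2).sum(1),rcond=None)[0]
    return s[0],s[1],np.sqrt(s[2]+s[0]**2+s[1]**2)
E
python3 - <<'E'
from h import *
np.set_printoptions(precision=4,suppress=True)
cs,cd=bot.calibration('scene'),bot.calibration('side')
S=lambda p:np.array(p)/5+[320,255]-.4
D=lambda p:np.array(p)/5+[270,140]-.4
H=tri(cs,S([(290,47),(457,173),(440,207),(257,80)]),cd,D([(221,203),(252,85),(296,88),(267,205)]))
print('handle',H,H.mean(0)); 
v=(H[1]+H[2]-H[0]-H[3])[:2];print('yaw y-axis',np.degrees(np.arctan2(v[1],v[0]))-90,np.linalg.norm(v)/2)
T=tri(cs,S([(205,160),(380,298),(485,217)]),cd,D([(307,283),(337,160),(207,150)]));print('roof',T)
print('roof yaw',np.degrees(np.arctan2(*(T[1]-T[0])[[1,0]]))-90, 'centre',(T[0]+T[2])/2)
print('base',onz(cs,S([(200,248),(365,382),(472,300)]),.006),tri(cs,S([(200,248)]),cd,D([(307,370)])))
M1=tri(cs,[(443,304),(392,360),(324,312)],cd,[(286,179),(357,181),(359,228)])
print('mat',M1); m=onz(cd,[(286,179),(357,181),(359,228),(279,226)],.006);print(m,m.mean(0))
m=onz(cs,[(443,304),(392,360),(324,312)],.006);print(m,(m[0]+m[2])/2)
for n,c,r in(('scene',cs,(215,275,195,280)),('side',cd,(270,350,320,415))):
    im=cv2.cvtColor(np.load(f'pics/{n}0.png.npy'),cv2.COLOR_RGB2LAB).astype(int)
    k=np.zeros((480,640),np.uint8); sl=(slice(r[0],r[1]),slice(r[2],r[3]))
    k[sl]=(((im[sl][:,:,0]>140)|(im[sl][:,:,1]>im[:,:,1][r[0]:r[1],r[2]].mean()+3)))*255
    k=cv2.morphologyEx(k,cv2.MORPH_OPEN,np.ones((2,2)))
    ct,_=cv2.findContours(k,0,1);ct=max(ct,key=cv2.contourArea);h=cv2.convexHull(ct).reshape(-1,2)
    print(n,cv2.boundingRect(ct))
    f=cv2.fitEllipse(h);print(f)
    for z in(.045,.055,.065): print(z,circ(onz(c,cv2.ellipse2Poly(tuple(int(round(x)) for x in f[0]),tuple(int(round(x/2)) for x in f[1]),int(f[2]),0,360,10),z)), circ(onz(c,h,z)))
for n,c,px in(('scene',cs,[(336,240),(277,325)]),('side',cd,[(278,259),(404,239)])): print('caps',onz(c,px,.02))
print('bottle',onz(cd,[(320,143)],0),onz(cs,[(505,380)],0))
print('pink handle', onz(cs,[(420,218),(352,355)],.1),onz(cd,[(228,190),(401,165)],.1))
E
```

```text
handle [[0.5352 0.1479 0.1052 0.001 ]
 [0.5654 0.2388 0.1056 0.0014]
 [0.5863 0.2387 0.1033 0.0025]
 [0.5575 0.144  0.1036 0.0013]] [0.5611 0.1923 0.1044 0.0015]
yaw y-axis -17.66381402513514 0.0973863285747783
roof [[0.576  0.1315 0.0636 0.0023]
 [0.6082 0.2278 0.063  0.0008]
 [0.5436 0.2484 0.0611 0.0007]]
roof yaw -18.46927175464893 centre [0.5598 0.1899 0.0623 0.0015]
base [[0.578  0.1328 0.006 ]
 [0.6089 0.2274 0.006 ]
 [0.544  0.25   0.006 ]] [[0.5774 0.1331 0.0061 0.0012]]
mat [[0.4806 0.2943 0.0031 0.0007]
 [0.6724 0.2563 0.0026 0.0038]
 [0.6361 0.0739 0.004  0.0009]]
[[0.4805 0.2902 0.006 ]
 [0.6701 0.254  0.006 ]
 [0.6352 0.0724 0.006 ]
 [0.4442 0.1079 0.006 ]] [0.5575 0.1811 0.006 ]
[[0.4827 0.2949 0.006 ]
 [0.6766 0.2561 0.006 ]
 [0.6379 0.0745 0.006 ]] [0.5603 0.1847 0.006 ]
scene (196, 216, 85, 60)
((238.2078399658203, 240.52474975585938), (85.00901794433594, 318.8005676269531), 179.47727966308594)
0.045 (np.float64(0.4030393915371502), np.float64(-0.2788793478941067), np.float64(0.4595380543043728)) (np.float64(0.5743576805286215), np.float64(-0.19400024998044368), np.
[... 763 characters left out ...]
))
0.055 (np.float64(0.5888656841232569), np.float64(-0.1979670361001437), np.float64(0.07398391876892453)) (np.float64(0.5897683724010242), np.float64(-0.19831197810892276), np.float64(0.07422213214314266))
0.065 (np.float64(0.5863333896935382), np.float64(-0.20500237503383006), np.float64(0.07294359849117679)) (np.float64(0.5872233848761641), np.float64(-0.20534246666198197), np.float64(0.07317846224283373))
caps [[ 0.4317 -0.0077  0.02  ]
 [ 0.7293  0.0106  0.02  ]]
caps [[ 0.4314 -0.0126  0.02  ]
 [ 0.7269  0.0064  0.02  ]]
bottle [[0.6012 0.4596 0.    ]] [[0.6021 0.4682 0.    ]]
pink handle [[0.3388 0.1684 0.1   ]
 [0.7665 0.2055 0.1   ]] [[0.3351 0.1459 0.1   ]
 [0.7603 0.1837 0.1   ]]
```

```bash
python3 - <<'E'
from h import *
cs,cd=bot.calibration('scene'),bot.calibration('side')
print('bowl scene',circ(onz(cs,[(238,224),(207,244.5),(269,244),(237,268)],.055)))
print('disp top',onz(cd,[(388,397)],.255),onz(cs,[(155,133)],.255))
E
python3 -m pendant '[[-0.0625,0.156,0,0,0,0,0],[-0.0625,0.156,0,0,0,0,0],[-0.0625,0.156,0,0,0,0,0],[-0.0625,0.156,0,0,0,0,0],[-0.0625,0.156,0,0,0,0,0],[-0.0625,0.156,0,0,0,0,0],[-0.0625,0.156,0,0,0,0,0],[-0.0625,0.156,0,0,0,0,0],[-0.0625,0.156,0,0,0,0,0],[-0.0625,0.156,0,0,0,0,0],[-0.0625,0.156,0,0,0,0,0],[-0.0625,0.156,0,0,0,0,0]]' 80
```

```text
bowl scene (np.float64(0.5987497334990234), np.float64(-0.18519638350347056), np.float64(0.07545650506439965))
disp top [[ 0.53194458 -0.4678836   0.255     ]] [[ 0.54499722 -0.44382851  0.255     ]]
time: 1.35
ee_pos: [0.5704, 0.1828, 0.2271]
tcp_rot: [-179.9, 0.2, 71.7]
wrist_force: [0.6, 1.1, -0.2]
opening: 0.0853
```

```bash
python3 -m pendant '[[0,0,0,0,0,0.0455,0],[0,0,0,0,0,0.0455,0],[0,0,0,0,0,0.0455,0],[0,0,0,0,0,0.0455,0],[0,0,0,0,0,0.0455,0],[0,0,0,0,0,0.0455,0],[0,0,0,0,0,0.0455,0],[0,0,0,0,0,0.0455,0],[0,0,0,0,0,0.0455,0],[0,0,0,0,0,0.0455,0],[0,0,0,0,0,0.0455,0],[0,0,0,0,0,0,0]]'
python3 - <<'E'
from h import *
print(bot.get_obs()['ee_pos'],bot.get_obs()['tcp_rot'],bot.get_obs()['q']);im,c=snap('wrist','w1.png');print(c)
np.save('pics/w1c.npy',c,allow_pickle=True)
E
```

```text
time: 2.55
ee_pos: [0.5737, 0.1765, 0.2202]
tcp_rot: [179.3, 0.6, -22.4]
wrist_force: [-0.1, 0.3, -0.4]
opening: 0.0854
[0.57374133 0.17651823 0.22019199] [179.3161637    0.55460951 -22.36548301] [ 17.18381601  12.76757751  17.60589135  95.70137685  -0.17416574
 129.54730105]
{'intrinsics': array([[371.64829954,   0.        , 320.1889501 ],
       [  0.        , 371.64829954, 241.48883589],
       [  0.        ,   0.        ,   1.        ]]), 'xyz': array([0.60420551, 0.24660185, 0.36134206]), 'attitude': array([-17.7606735 ,   0.47537026, -22.37974266])}
```

View pics/w1.png

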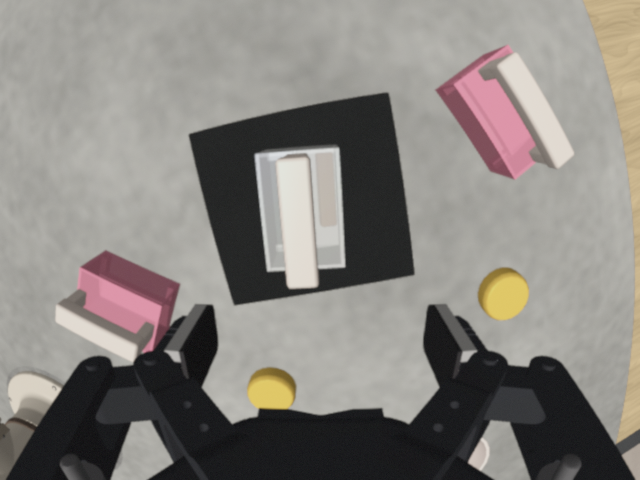

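The wrist view shows the handle's top face with corners at (279,157), (309,156), (318,288) and (287,289), and the mat corners at (189,133), (388,93), (414,274) and (234,304).

```bash
cat >> h.py <<'E'
def fray(c,px):
    px=np.atleast_2d(np.array(px,float));K=c['intrinsics']
    u=np.c_[px[:,0]-K[0,2],px[:,1]-K[1,2]];r=np.linalg.norm(u,axis=1);t=r/K[0,0]
    d=np.c_[np.sin(t)*u[:,0]/r,-np.sin(t)*u[:,1]/r,-np.cos(t)]
    return d@R.from_euler('xyz',c['attitude'],degrees=True).as_matrix().T
def fonz(c,px,z):
    d=fray(c,px); return c['xyz']+d*((z-c['xyz'][2])/d[:,2])[:,None]
E
python3 - <<'E'
from h import *
np.set_printoptions(precision=4,suppress=True)
c=np.load('pics/w1c.npy',allow_pickle=True).item()
for z in(.1044,.108):
    h=fonz(c,[(279,157),(309,156),(318,288),(287,289)],z);v=h[0]+h[1]-h[2]-h[3]
    print(z,h.mean(0),np.linalg.norm(v)/2,np.linalg.norm(h[0]-h[1]),np.linalg.norm(h[2]-h[3]),np.degrees(np.arctan2(v[1],v[0])))
r=fonz(c,[(256,154),(338,147),(344,266),(268,271)],.062);print('roof',r,r.mean(0))
m=fonz(c,[(189,133),(388,93),(414,274),(234,304)],.006);print('mat',m,m.mean(0))
E
```

```text
0.1044 [0.5608 0.1883 0.1044] 0.09925432682291173 0.02077660614672844 0.02371756434396917 70.25933126085332
0.108 [0.5614 0.1892 0.108 ] 0.09786368034037769 0.02048550635106428 0.023385258957544407 70.25933126085329
roof [[0.5456 0.2473 0.062 ]
 [0.6087 0.2267 0.062 ]
 [0.576  0.1305 0.062 ]
 [0.5127 0.1511 0.062 ]] [0.5608 0.1889 0.062 ]
mat [[0.4813 0.2951 0.006 ]
 [0.6734 0.2543 0.006 ]
 [0.6362 0.0716 0.006 ]
 [0.4434 0.1117 0.006 ]] [0.5585 0.1832 0.006 ]
```

```bash
cat >> h.py <<'E'
def plan(p,rpy):
    o=bot.get_obs();Rc=R.from_euler('xyz',o['tcp_rot'],degrees=True);Rt=R.from_euler('xyz',rpy,degrees=True)
    np.set_printoptions(precision=4,suppress=True)
    print('shift units',Rc.inv().apply(np.array(p)-o['ee_pos'])/.25,'turn units',(Rc.inv()*Rt).as_rotvec()/np.pi,'t',o['time'])
E
python3 - <<'E'
from h import *
plan([.561,.190,.13],[180,0,-18.6])
E
```

```text
shift units [-0.0639 -0.0352  0.3609] turn units [ 0.0037  0.0032 -0.0194] t 2.6
```

```bash
python3 -m pendant '[[-0.03,-0.018,0.12,0.004,0.003,-0.0194,0],[-0.03,-0.018,0.12,0,0,0,0],[0,0,0.12,0,0,0,0],[0,0,0,0,0,0,0]]'
python3 - <<'E'
from h import *
plan([.561,.190,.08],[180,0,-18.6])
E
```

```text
time: 3.0
ee_pos: [0.5624, 0.1904, 0.1279]
tcp_rot: [-179.9, -0.1, -17.4]
wrist_force: [0.2, -0.3, -0.4]
opening: 0.0855
shift units [-0.0052  0.0038  0.1916] turn units [-0.0008 -0.0004  0.0068] t 3.0
```

```bash
python3 -m pendant '[[-0.005,0.004,0.06,0,0,0.005,0],[0,0,0.06,0,0,0,0],[0,0,0.05,0,0,0,0],[0,0,0.02,0,0,0,0],[0,0,0,0,0,0,0]]'
python3 - <<'E'
from h import *
plan([.561,.190,.08],[180,0,-18.6]);snap('side','s2.png');snap('wrist','w2.png')
a=cv2.imread('pics/s2.png')[60:260,200:440];cv2.imwrite('pics/s2z.png',cv2.resize(a,None,fx=3,fy=3))
E
```

```text
time: 3.5
ee_pos: [0.5627, 0.1903, 0.0825]
tcp_rot: [-179.7, -0.2, -17.7]
wrist_force: [0.0, -0.2, 0.8]
opening: 0.0858
shift units [-0.0061  0.0031  0.0099] turn units [-0.0015 -0.0013  0.0048] t 3.5
```

View pics/s2z.png

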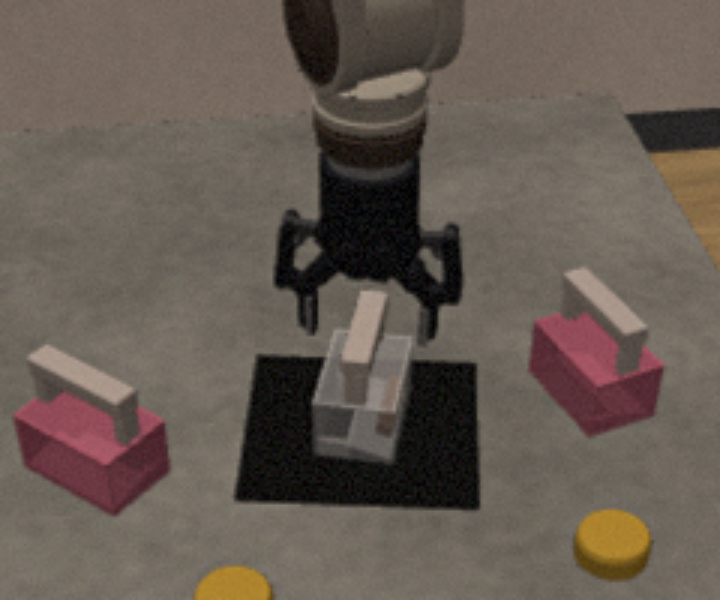

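View pics/w2.png

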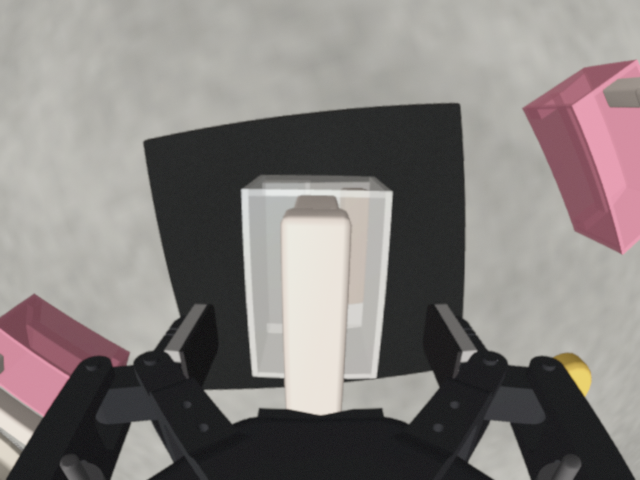

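The side and wrist views show the handle (wrist column 318) centred between the jaws and parallel to them, so I'll close.

```bash
python3 -m pendant '[[-0.006,0.003,0.01,0,0,0.004,0],[0,0,0,0,0,0,1],[0,0,0,0,0,0,1],[0,0,0,0,0,0,1],[0,0,0,0,0,0,1],[0,0,0,0,0,0,1],[0,0,0,0,0,0,1],[0,0,0,0,0,0,1]]' 80
```

```text
time: 4.4
ee_pos: [0.562, 0.1905, 0.0828]
tcp_rot: [-179.6, -0.4, -18.5]
wrist_force: [-0.2, -0.3, 0.9]
opening: 0.0227
```

```bash
python3 - <<'E'
from h import *
o=bot.get_obs();print(o['opening'],o['ee_pos'],o['tcp_rot'],o['wrist_force'])
E
python3 -m pendant '[[0,0,-0.04,0,0,0,1],[0,0,-0.12,0,0,0,1],[0,0,-0.16,0,0,0,1],[0,0,-0.16,0,0,0,1],[0,0,-0.1,0,0,0,1],[0,0,0,0,0,0,1]]'
python3 - <<'E'
from h import *
plan([.55,-.19,.23],[180,0,-18.6]);print(bot.get_obs()['q'])
im,c=snap('side','s3.png')
im,c=snap('scene','c3.png')
a=cv2.imread('pics/s3.png')[60:360,200:440];b=cv2.imread('pics/c3.png')[190:390,190:450];a=cv2.resize(a,(480,600));b=cv2.resize(b,None,fx=3,fy=3);cv2.imwrite('pics/s3z.png',a);cv2.imwrite('pics/c3z.png',b)
E
```

```text
0.02273955252867956 [0.56197166 0.19051229 0.0828391 ] [-179.59242773   -0.40114168  -18.51244061] [-0.19977773 -0.25652031  0.85106332]
time: 5.0
ee_pos: [0.5591, 0.189, 0.233]
tcp_rot: [-179.8, -0.2, -18.5]
wrist_force: [-0.0, -0.3, -2.0]
opening: 0.023
shift units [0.4469 1.4491 0.0081] turn units [-0.0012 -0.0012  0.0004] t 5.0
[ 18.6545  10.3681  16.2447  95.5781   0.0452 127.1787]
```

View pics/s3z.png

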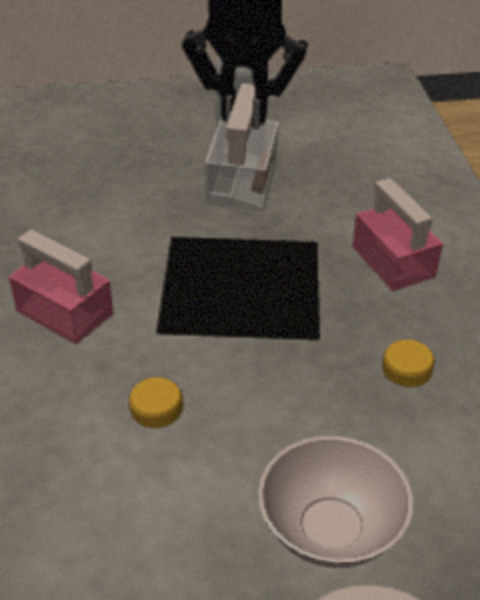

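View pics/c3z.png

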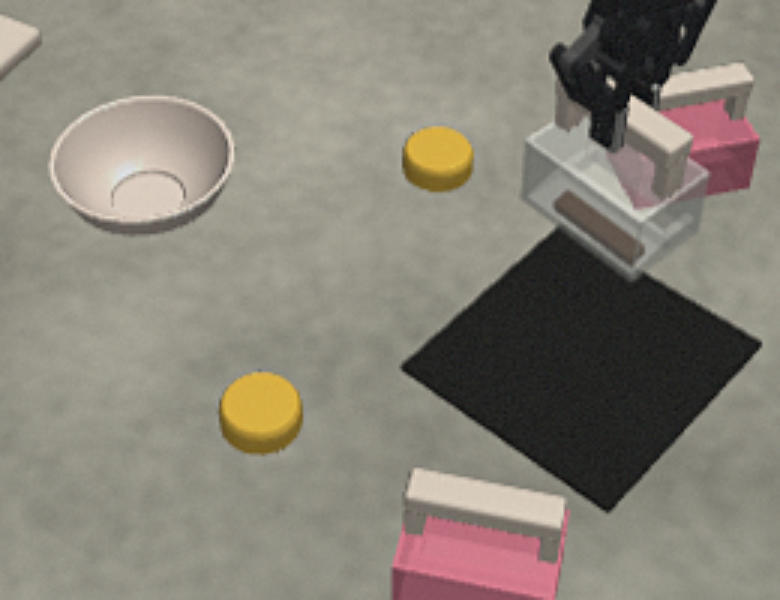

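Both views show the box lifted with the rest inside. Rim extremes of the bowl: scene zoom left (51,158), right (234,155), top (145,97), bottom (140,222); side zoom left (260,497), right (412,492), top (338,438), bottom (335,553).

```bash
python3 - <<'E'
from h import *
cs,cd=bot.calibration('scene'),bot.calibration('side')
S=np.array([(51,158),(234,155),(145,97),(140,222)])/3+190-.3
D=np.array([(260,497),(412,492),(338,438),(335,553)])/2+[200,60]-.2
for z in(.045,.05,.055,.06): print(z,[np.round(circ(onz(c,p,z)),4) for c,p in((cs,S),(cd,D))])
# bowl inner floor circle centre
print('floor',onz(cs,np.array([(148,193)])/3+190,.006),onz(cd,np.array([(331,523)])/2+[200,60],.006))
E
```

```text
0.045 [array([ 0.583 , -0.2002,  0.0742]), array([ 0.5924, -0.1859,  0.0721])]
0.05 [array([ 0.587 , -0.1966,  0.0738]), array([ 0.5912, -0.1894,  0.0716])]
0.055 [array([ 0.591 , -0.1929,  0.0734]), array([ 0.5899, -0.193 ,  0.0711])]
0.06 [array([ 0.5951, -0.1893,  0.0729]), array([ 0.5886, -0.1966,  0.0706])]
floor [[ 0.5851179  -0.19713454  0.006     ]] [[ 0.58894358 -0.19480724  0.006     ]]
```

```bash
python3 -m pendant '[[0.01,0.04,0,0,0,0,1],[0.025,0.08,0,0,0,0,1],[0.04,0.13,0,0,0,0,1],[0.045,0.15,0,0,0,0,1],[0.045,0.15,0,0,0,0,1],[0.045,0.15,0,0,0,0,1],[0.045,0.15,0,0,0,0,1],[0.045,0.15,0,0,0,0,1],[0.045,0.15,0,0,0,0,1],[0.04,0.13,0,0,0,0,1],[0.02,0.08,0,0,0,0,1],[0,0,0,0,0,0,1]]'
python3 - <<'E'
from h import *
plan([.5435,-.178,.23],[180,0,-18.6])
Rt=R.from_euler('z',-18.6,degrees=True)*R.from_euler('y',-45,degrees=True)*R.from_euler('x',180,degrees=True)
print(Rt.as_euler('xyz',degrees=True),Rt.as_matrix())
plan([.5435,-.178,.17],Rt.as_euler('xyz',degrees=True))
E
```

```text
time: 6.3
ee_pos: [0.535, -0.185, 0.2057]
tcp_rot: [179.4, 1.8, -18.5]
wrist_force: [0.3, 0.9, -2.3]
opening: 0.0226
shift units [ 0.0202 -0.0363 -0.0983] turn units [0.0032 0.01   0.0008] t 6.3
[180.  -45.  -18.6] [[ 0.6702 -0.319   0.6702]
 [-0.2255 -0.9478 -0.2255]
 [ 0.7071  0.     -0.7071]]
shift units [ 0.0277 -0.0388  0.1416] turn units [0.0028 0.26   0.002 ] t 6.3
```

```bash
python3 -m pendant '[[0.01,-0.02,0,0,0.03,0,1],[0.01,-0.02,0,0,0.04,0,1],[0,0,0,0,0.04,0,1],[0,0,0,0,0.04,0,1],[0,0,0,0,0.04,0,1],[0,0,0,0,0,0,1]]'
python3 - <<'E'
from h import *
print(bot.get_obs()['q'])
plan([.5435,-.178,.17],[180,-45,-18.6])
im,c=snap('side','s4.png')
im,c=snap('scene','c4.png')
a=cv2.imread('pics/s4.png')[160:360,260:460];b=cv2.imread('pics/c4.png')[150:300,170:370];a=cv2.resize(a,(600,600));b=cv2.resize(b,None,fx=4,fy=4);cv2.imwrite('pics/s4z.png',a);cv2.imwrite('pics/c4z.png',b)
E
```

```text
time: 6.9
ee_pos: [0.5364, -0.1752, 0.1871]
tcp_rot: [179.4, -32.2, -18.2]
wrist_force: [-0.9, 0.1, -3.4]
opening: 0.0227
[-17.62055343 -26.00874757 -28.56693723  55.26808663  -0.93131524
  90.46228875]
shift units [-0.0106  0.0008  0.0742] turn units [0.002  0.0712 0.0023] t 6.9
```

View pics/s4z.png

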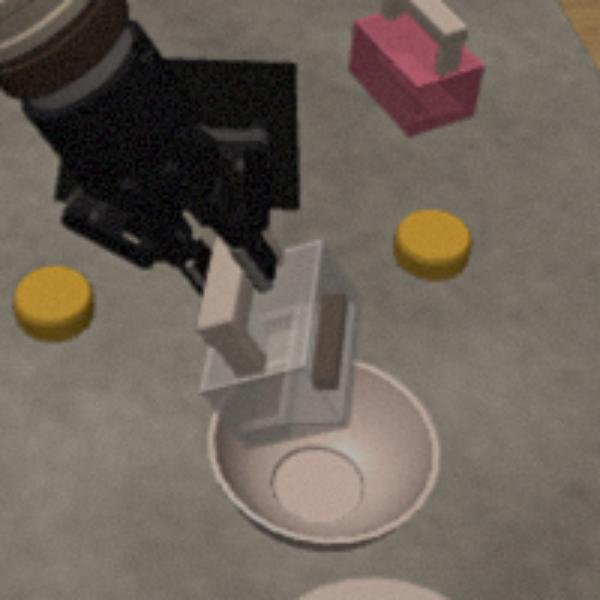

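View pics/c4z.png

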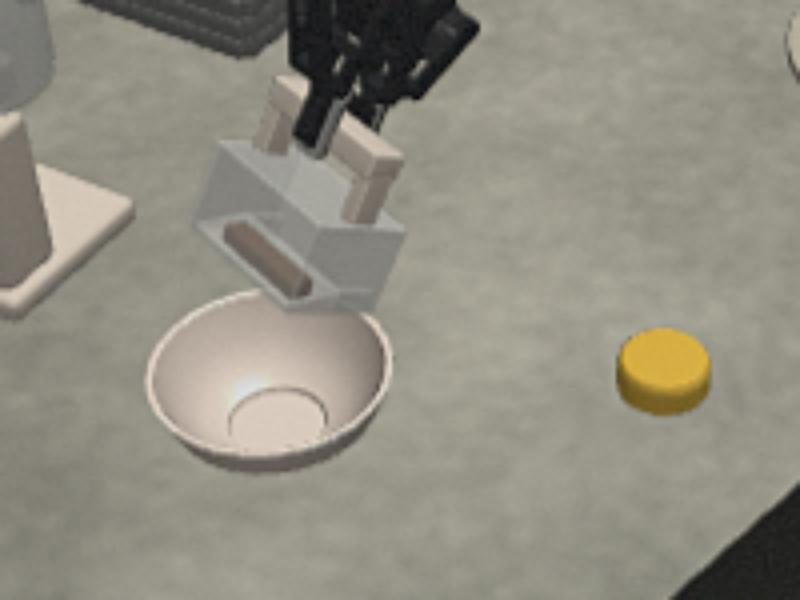

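The box is tipped 32° over the bowl. The rest is still against the +x wall (side zoom (330,340)). I'll tip further and lower.

```bash
python3 -m pendant '[[0,0,0.03,0,0.036,0,1],[0,0,0.03,0,0.036,0,1],[0,0,0.01,0,0,0,1],[0,0,0,0,0,0,1]]'
python3 - <<'E'
from h import *
plan([.5435,-.178,.17],[180,-45,-18.6])
im,c=snap('side','s5.png')
im,c=snap('scene','c5.png')
a=cv2.imread('pics/s5.png')[160:360,260:460];b=cv2.imread('pics/c5.png')[150:300,170:370];a=cv2.resize(a,(600,600));b=cv2.resize(b,None,fx=4,fy=4);cv2.imwrite('pics/s4z.png',a);cv2.imwrite('pics/c4z.png',b)
E
```

```text
time: 7.4
ee_pos: [0.5554, -0.1812, 0.183]
tcp_rot: [179.3, -45.0, -18.0]
wrist_force: [1.0, 0.4, -0.2]
opening: 0.0224
shift units [-0.0716  0.0023  0.0021] turn units [0.0016 0.0001 0.0025] t 7.4
```

View pics/s4z.png

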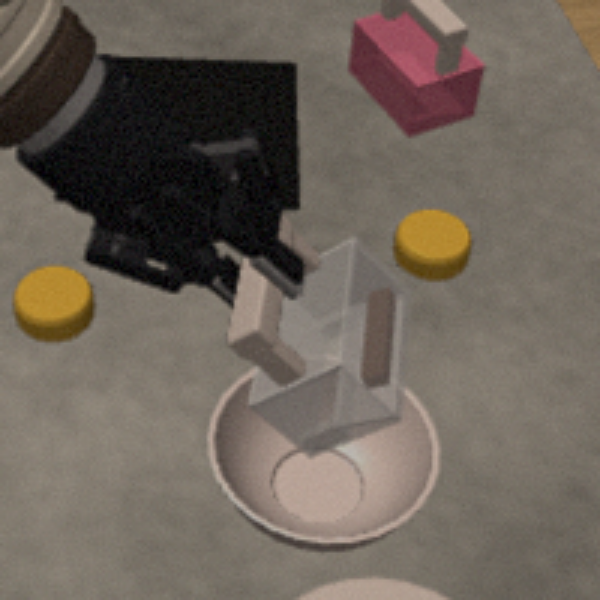

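View pics/c4z.png

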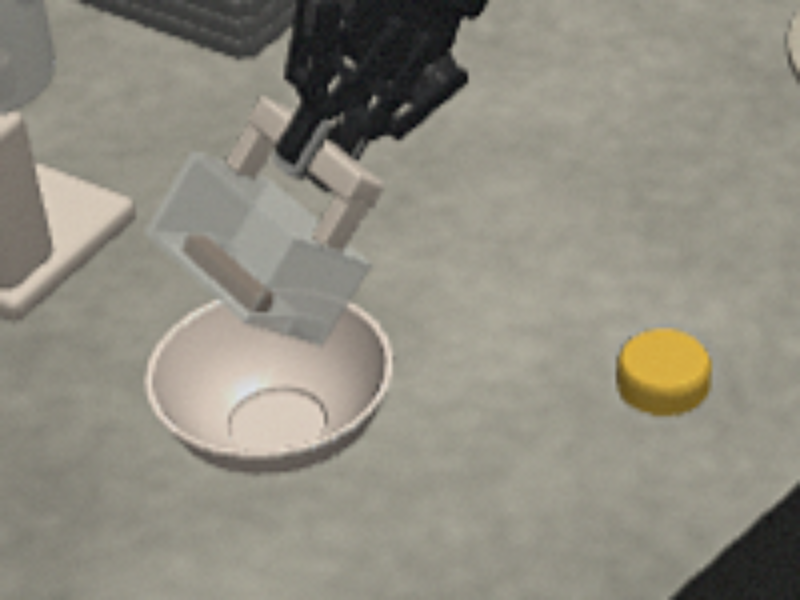

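The box is at 45°, about 12 mm too far out, and the rest still sticks. I'll move it back along tool x, then shake along x.

```bash
python3 -m pendant '[[-0.07,0,0,0,0,0,1],[0.06,0,0,0,0,0,1],[-0.06,0,0,0,0,0,1],[0.06,0,0,0,0,0,1],[-0.06,0,0,0,0,0,1],[0,0,0,0,0,0,1]]'
python3 - <<'E'
from h import *
plan([.5435,-.178,.17],[180,-45,-18.6])
im,c=snap('side','s6.png')
im,c=snap('scene','c6.png')
a=cv2.imread('pics/s6.png')[160:360,260:460];b=cv2.imread('pics/c6.png')[150:300,170:370];a=cv2.resize(a,(400,400));b=cv2.resize(b,(533,400));cv2.imwrite('pics/z6.png',cv2.resize(np.hstack([a,b]),(800,343)))
E
```

```text
time: 8.1
ee_pos: [0.5501, -0.1795, 0.1825]
tcp_rot: [179.3, -44.6, -18.0]
wrist_force: [0.3, 0.7, -2.2]
opening: 0.0224
shift units [-0.0543  0.0023  0.0169] turn units [0.0016 0.002  0.0025] t 8.1
```

View pics/z6.png

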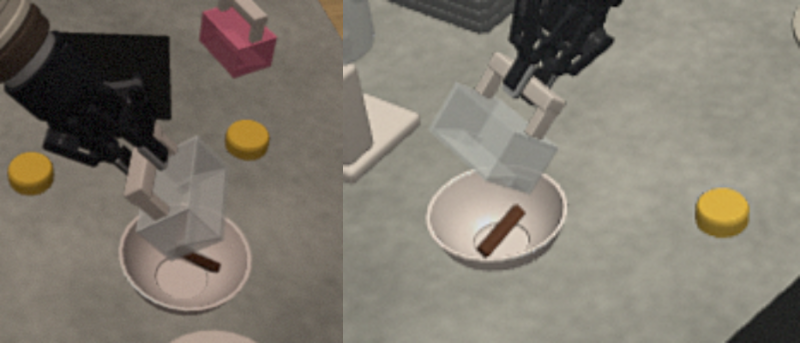

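The rest lies in the bowl (scene zoom (500,230), side zoom (200,260)). Now I'll raise and untip the box.

```bash
python3 -m pendant '[[0.07,0,-0.08,0,0,0,1],[0.1,0,-0.1,0,-0.03,0,1],[0.05,0,-0.06,0,-0.045,0,1],[0,0,-0.02,0,-0.045,0,1],[0,0,-0.02,0,-0.045,0,1],[0,0,-0.02,0,-0.045,0,1],[0,0,-0.02,0,-0.03,0,1],[0,0,0,0,0,0,1]]'
python3 - <<'E'
from h import *
plan([.5595,.1835,.2],[180,0,-18.6])
E
```

```text
time: 9.0
ee_pos: [0.5497, -0.1783, 0.2918]
tcp_rot: [179.5, -1.3, -18.5]
wrist_force: [0.5, 0.1, -3.0]
opening: 0.0224
shift units [-0.4304 -1.3879  0.3451] turn units [ 0.0028 -0.0075  0.0006] t 9.0
```

```bash
python3 -m pendant '[[-0.01,-0.04,0,0.0028,-0.0075,0,1],[-0.025,-0.08,0,0,0,0,1],[-0.04,-0.13,0,0,0,0,1],[-0.045,-0.145,0.01,0,0,0,1],[-0.045,-0.145,0.02,0,0,0,1],[-0.045,-0.145,0.02,0,0,0,1],[-0.045,-0.145,0.02,0,0,0,1],[-0.045,-0.145,0.02,0,0,0,1],[-0.045,-0.145,0.02,0,0,0,1],[-0.04,-0.13,0.02,0,0,0,1],[-0.02,-0.07,0.02,0,0,0,1],[0,0,0,0,0,0,1]]'
python3 - <<'E'
from h import *
plan([.5595,.1835,.13],[180,0,-18.6])
im,c=snap('wrist','w7.png');print(c['xyz'],c['attitude']); im,c=snap('side','s7.png')
E
```

```text
time: 10.2
ee_pos: [0.5675, 0.1785, 0.2613]
tcp_rot: [-178.8, -2.8, -18.7]
wrist_force: [-0.6, -0.2, -2.2]
opening: 0.0227
shift units [-0.0625  0.0021  0.523 ] turn units [-0.0064 -0.0157 -0.0004] t 10.2
[0.5839 0.2488 0.4047] [-15.9196  -2.8999 -18.7246]
```

View pics/w7.png

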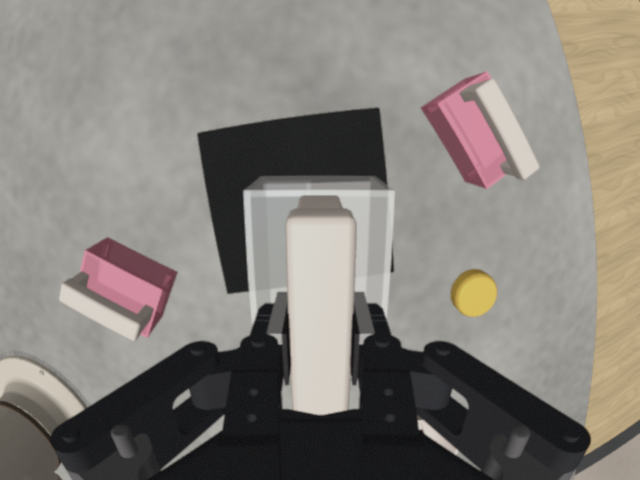

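View pics/s7.png

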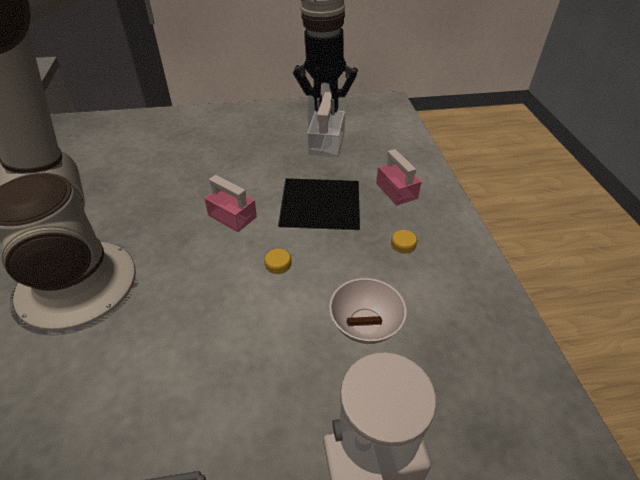

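The wrist view shows the box in the grip as before (roof edge at row 190, same as before the lift). The side view shows the rest in the bowl at (365,320). Lowering now.

```bash
python3 -m pendant '[[-0.03,0,0.08,-0.0064,-0.0157,0,1],[-0.03,0,0.14,0,0,0,1],[0,0,0.15,0,0,0,1],[0,0,0.1,0,0,0,1],[0,0,0.04,0,0,0,1],[0,0,0,0,0,0,1]]'
python3 - <<'E'
from h import *
plan([.5595,.1835,.09],[180,0,-18.6])
E
```

```text
time: 10.9
ee_pos: [0.5531, 0.1757, 0.1271]
tcp_rot: [179.9, 0.4, -19.2]
wrist_force: [-0.2, 0.4, -2.4]
opening: 0.0223
shift units [ 0.015  -0.0383  0.1481] turn units [ 0.0008  0.0024 -0.0035] t 10.9
```

```bash
python3 -m pendant '[[0.015,-0.038,0.04,0.0008,0.0024,-0.003,1],[0,0,0.05,0,0,0,1],[0,0,0.03,0,0,0,1],[0,0,0,0,0,0,1]]'
python3 - <<'E'
from h import *
plan([.5595,.1835,.085],[180,0,-18.6])
E
```

```text
time: 11.3
ee_pos: [0.562, 0.1838, 0.0972]
tcp_rot: [-179.9, -0.2, -18.7]
wrist_force: [0.6, -0.3, -1.9]
opening: 0.0228
shift units [-0.0091  0.0046  0.0486] turn units [-0.0007 -0.0009 -0.0006] t 11.3
```

```bash
python3 -m pendant '[[-0.009,0.004,0.02,0,-0.001,0,1],[0,0,0.02,0,0,0,1],[0,0,0,0,0,0,1]]'
python3 - <<'E'
from h import *
plan([.5595,.1835,.083],[180,0,-18.6])
im,c=snap('side','s8.png')
cv2.imwrite('pics/s8z.png',cv2.resize(cv2.imread('pics/s8.png')[120:240,260:380],(600,600)))
E
```

```text
time: 11.6
ee_pos: [0.5597, 0.1839, 0.0874]
tcp_rot: [-179.8, -0.0, -18.7]
wrist_force: [0.6, -0.2, -2.4]
opening: 0.0229
shift units [-0.0002  0.0017  0.0176] turn units [-0.001  -0.0001 -0.0005] t 11.6
```

View pics/s8z.png

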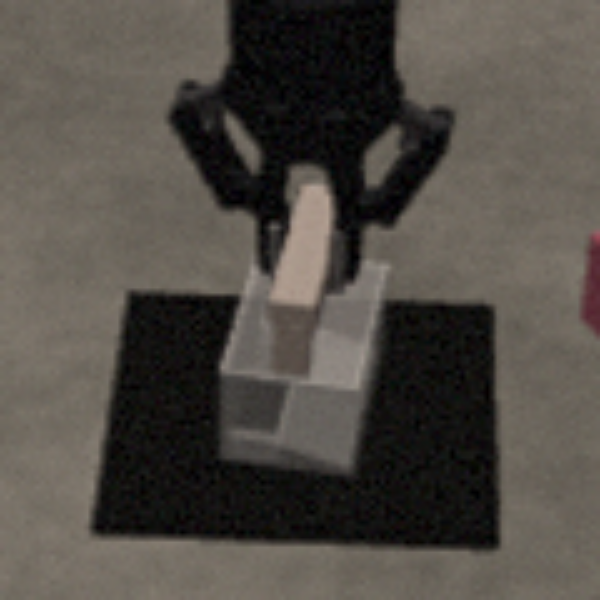

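The box is a few mm above the middle of the mat and empty. I'll lower it until it touches.

```bash
python3 -m pendant '[[0,0,0.01,0,0,0,1],[0,0,0.008,0,0,0,1],[0,0,0,0,0,0,1]]'
```

```text
time: 11.95
ee_pos: [0.5601, 0.184, 0.0837]
tcp_rot: [-179.8, -0.1, -18.7]
wrist_force: [0.1, -0.4, -2.3]
opening: 0.0225
```

```bash
python3 -m pendant '[[0,0,0.008,0,0,0,1],[0,0,0,0,0,0,1]]'
```

```text
time: 12.15
ee_pos: [0.5603, 0.184, 0.0834]
tcp_rot: [-179.7, -0.2, -18.7]
wrist_force: [-0.2, -1.0, -1.9]
opening: 0.0222
```

```bash
python3 -m pendant '[[0,0,0.014,0,0,0,1],[0,0,0,0,0,0,1]]'
```

```text
time: 12.35
ee_pos: [0.5607, 0.1843, 0.0837]
tcp_rot: [-179.6, -0.3, -18.7]
wrist_force: [0.6, 0.3, -2.1]
opening: 0.0226
```

```bash
python3 -m pendant '[[-0.003,0.002,0.02,0,0.002,0,1]]'; python3 -m pendant '[[0,0,0,0,0,0,1]]'; python3 - <<'E'
from h import *
im,c=snap('side','s9.png')
cv2.imwrite('pics/s9z.png',cv2.resize(cv2.imread('pics/s9.png')[120:240,260:380],(600,600)))
E
```

```text
time: 12.45
ee_pos: [0.5607, 0.1847, 0.0824]
tcp_rot: [-179.4, -0.8, -18.7]
wrist_force: [-16.7, -3.1, 50.4]
opening: 0.0228
time: 12.55
ee_pos: [0.561, 0.1849, 0.0835]
tcp_rot: [-179.3, -1.0, -18.7]
wrist_force: [0.2, 0.7, -2.2]
opening: 0.0227
```

View pics/s9z.png

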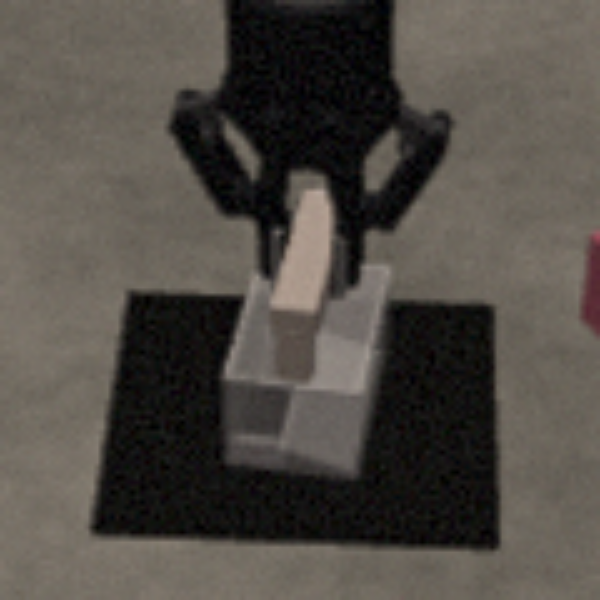

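The transient 50 N showed that the box was already standing on the mat. Releasing.

```bash
python3 -m pendant '[[0,0,0,0,0,0,0.5],[0,0,0,0,0,0,0],[0,0,0,0,0,0,0],[0,0,0,0,0,0,0],[0,0,0,0,0,0,0]]'; python3 -m pendant '[[0,0,-0.06,0,0,0,0],[0,0,-0.12,0,0,0,0],[0,0,-0.16,0,0,0,0],[0,0,-0.16,0,0,0,0],[0,0,-0.1,0,0,0,0],[0,0,0,0,0,0,0]]'; python3 - <<'E'
from h import *
im,c=snap('side','s10.png');im,c=snap('wrist','w10.png');np.save('pics/w10c.npy',c,allow_pickle=True);snap('scene','c10.png')
E
```

```text
time: 13.1
ee_pos: [0.5609, 0.1848, 0.0814]
tcp_rot: [-179.4, -0.9, -18.7]
wrist_force: [0.3, -0.6, -0.0]
opening: 0.0852
time: 13.7
ee_pos: [0.5569, 0.1835, 0.241]
tcp_rot: [-179.4, -0.9, -18.7]
wrist_force: [1.1, -0.6, -0.4]
opening: 0.0854
```

View pics/s10.png

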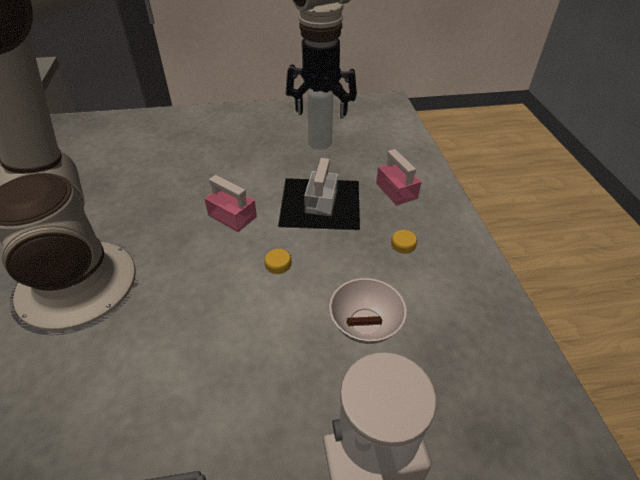

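View pics/w10.png

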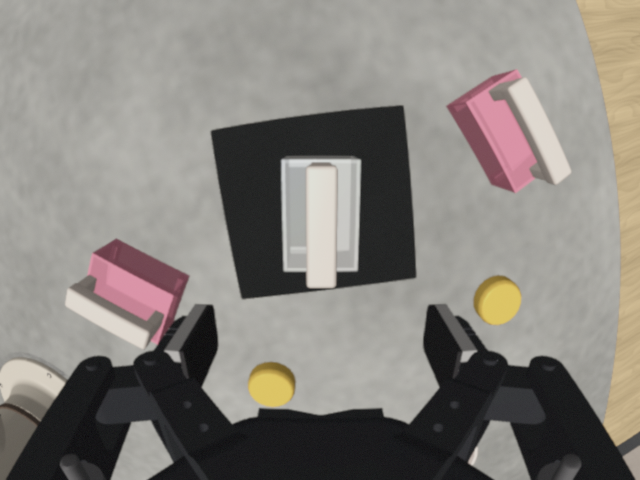

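View pics/c10.png

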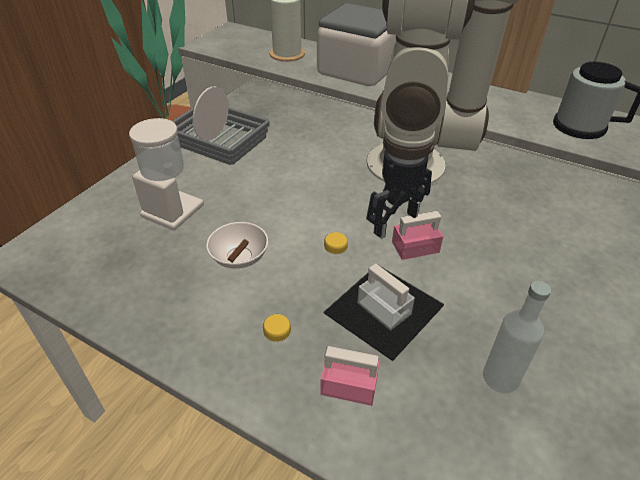

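The box stands upright and empty on the mat (wrist roof corners (282,157), (360,157), (358,270), (284,272)). The rest is in the bowl, at (238,250) in the scene view. I'll check the centring and then hand in.

```bash
python3 - <<'E'
from h import *
c=np.load('pics/w10c.npy',allow_pickle=True).item()
print('roof',fonz(c,[(282,157),(360,157),(358,270),(284,272)],.062).mean(0),'mat',fonz(c,[(211,130),(403,106),(416,277),(242,298)],.006).mean(0))
a,b=[cv2.cvtColor(np.load(f'pics/side{0}.png.npy' if k==0 else 'pics/s10.png.npy'),cv2.COLOR_RGB2GRAY).astype(int) for k in(0,1)]
d=cv2.medianBlur((abs(a-b)>35).astype(np.uint8),3)[150:];n,_,st,_=cv2.connectedComponentsWithStats(d)
print([(s[0],s[1]+150,s[2],s[3],s[4]) for s in st[1:] if s[4]>8])
print(bot.get_obs()['qd'].round(2),bot.job_done())
E
```

```text
roof [0.56092964 0.18399197 0.062     ] mat [0.55844708 0.18296796 0.006     ]
[(np.int32(0), np.int32(150), np.int32(11), np.int32(13), np.int32(91)), (np.int32(0), np.int32(150), np.int32(62), np.int32(35), np.int32(717)), (np.int32(57), np.int32(158), np.int32(26), np.int32(65), np.int32(487)), (np.int32(319), np.int32(180), np.int32(4), np.int32(3), np.int32(9)), (np.int32(326), np.int32(196), np.int32(7), np.int32(3), np.int32(14)), (np.int32(83), np.int32(199), np.int32(29), np.int32(55), np.int32(896)), (np.int32(326), np.int32(202), np.int32(4), np.int32(3), np.int32(11)), (np.int32(69), np.int32(221), np.int32(16), np.int32(19), np.int32(146)), (np.int32(3), np.int32(223), np.int32(50), np.int32(25), np.int32(299)), (np.int32(5), np.int32(230), np.int32(79), np.int32(57), np.int32(2605)), (np.int32(89), np.int32(243), np.int32(5), np.int32(13), np.int32(28)), (np.int32(0), np.int32(257), np.int32(3), np.int32(6), np.int32(12)), (np.int32(93), np.int32(256), np.int32(6), np.int32(7), np.int32(19)), (np.int32(347), np.int32(316), np.int32(35), np.int32(10), np.int32(299))]
the job is handed in; nothing more can be done
[-0.03  0.7  -1.93 -0.4  -0.04  0.04] None
```

The rest is in the bowl, and the empty box is back upright on its mat with the gripper clear of it. I lifted the box by its handle, tipped it 45° slot side down over the bowl and shook it. I then stood it up again and let go, and handed the job in at about 14 s.

- **Rest:** after release, both fixed cameras show it lying in the bowl.
- **Box position:** measured from the wrist camera, its centre is about 3 mm from the mat's centre, (0.561, 0.184) against (0.558, 0.183).
- **Everything else:** the before/after side images differ only at the arm, the box and the rest. The bowl, caps and look-alikes have not visibly moved. The part of that image behind the bottle's upper half was not compared.
- **Contact force:** the box was already touching the mat when I pushed down again, which gave a brief wrist force of about 53 N. That is under the 120 N limit.
- **Disagreements:** my first scene-view estimate of the bowl was about 12 mm off the side view. Measured again, the two views agreed to about 1 mm. The handle top measured 104 mm high against 108 mm from the stated sizes.

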